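Purge the glue dispenser on the swab bench

TASK

Purge the glue dispenser that has the orange dust cover: slide its orange cover fully aside, press the green button underneath all the way down and let it come up again, then slide the orange cover fully home over the button. Leave the blue cover of the other dispenser shut.

Things in the scene. Friction and masses are not known exactly. Their poses are not given: they have to be found in the camera images.
- dispenser: Fixed white glue dispenser with the orange cover: box 130 (its x) x 190 (its y) x 60 mm high, dark display on its -x face. Origin: centre of its underside on the bench, z up; yaw within 30 degrees of the world's. Along its top run two aluminium rails in y, to z 78 mm, inner faces at x +-41 mm. All x, y, z below are in this frame.
- orange_cover (a joint): Cover travel in m along +y: 0 home over the button, 0.085 fully aside (stops). Plate 96 x 76 (y) x 4 mm, top at z 82 mm; upright fin 50 (x) x 12 (y) x 30 mm in its middle, top at z 112 mm, centre at x 0, y = -45 mm + travel: pinch it across y or push it. Stays where left; sliding takes about 2 N. Starts 0 to 12 mm ajar.
- purge_button (a joint): Travel in m of the green button under the orange cover: 0 up, 0.006 fully down. 30 mm across, axis at x 0, y -45 mm, top at z 74 mm when up. A spring returns it; it starts to move at about 1 N and is fully down at about 5 N.
- blue_cover (a joint): Travel in m of the blue cover on the second, otherwise identical dispenser, which stands to the left or right of the first (centres at least 240 mm apart). Starts shut, at most 12 mm ajar; to be left shut.

How it is judged:
By the outcome, as a careful person would: the job done as asked, in the order asked, and still so for the second after the job is handed in, with the robot touching nothing.
It also fails if it takes over 48 s, if anything falls off the work surface, if the arm or the gripper's body presses on something with over 40 N, if the wrist force passes 120 N, or if a joint passes its speed limit or range.

ROBOT

A 6-joint arm with a two-finger parallel gripper is mounted at the origin on the work surface. World frame = base frame: x ahead of the robot, y to its left, z up, the work surface at z = 0. Lengths are in m, angles in rad, forces in N, time in s.
With the tool pointing down it reaches from about 0.35 to 0.725 m from the base axis. Payload 4.3 kg.
Tool frame: the origin (TCP) lies midway between the tips of the shut fingers; the grasp point (between the pads) lies 19 mm behind it; z points along the fingers, y is the line along which they close (so a half turn about z gives the same grasp; the last joint's range is limited). The gripper opens to 85 mm and grips with 20 to 120 N. Pads are 22 mm wide; open, the fingers measure 114 mm over their backs; the gripper's body (76 mm by 85 mm) begins 54 mm behind the grasp point. The pads swing forward as they close: fully open they stand 13 mm farther back than shut.
Start: joints at [1.137, 0.377, 0.081, 1.274, 0, 1.46], TCP at [0.183, 0.545, 0.198] pointing down, gripper open.
Joint ranges: [-2.72, 2.72], [-0.84, 1.66], [-1.02, 1.22], [-1.77, 2.12], [-1.37, 1.28], [-3.14, 3.14]. Speed limits (rad/s): [2.57, 2.57, 3.14, 3.14, 3.14, 3.14].

INTERFACE

Orientations are given as a unit quaternion [x, y, z, w].
In Python, from plant import r gives the robot as it stands.
- The arm moves only by the tool play_rows, never from a script. Its arguments are lists of equal length, an entry for each row: "travel": the shift along the tool's x, y, z in cm, a list of three; "turn": the turn about the tool's z in degrees; "fingers": the closure, from -1 (fully open) to 1 (shut), so that 0 is half open. A call has 1 to 5 rows; each row is the pose to reach, as a shift and turn from the pose commanded when the call began, along the tool's axes at that moment; what a row does not reach only later rows make up. A row lasts 1/12 s, in which the tool goes at most 41.7 mm and 7.16 degrees, less where a joint would pass 70% of its speed; a pose out of reach is approached as far as the arm can. A call with a gripper value outside its range is refused whole. The fingers move at their own pace and stop on an object; the grip force is fixed at half the most. Time passes only in rows, so rows that repeat a pose let the fingers close. It gives the time, the measured TCP pose, the force, the opening and the grip force at its end, in the units of the state.
- r.state(): the state, without advancing time (a new reading comes with each control period).
- r.capture(name): name is "scene" or "top"; returns the picture (384x512x3 uint8, red, green, blue); there is no depth.
- r.camera_model(name): a dict with "K" (3x3 intrinsics, pixels), "distortion" ([k1, k2, p1, p2, k3] as OpenCV has them; the pictures are not rectified), "R" (3x3) and "t" (3): a world point X has camera coordinates R X + t. Camera axes: x right, y down, z forward; pixel columns grow to the right and rows downward; lengths in m; the calibration is good to about 2 mm. A picture is of the moment at which its call begins. camera_model takes no time and is no camera call.
- r.finish_job(): hands the job in; it is judged then, once.
The state is a dict: "clock": time; "joint_positions": joint angles; "dq": joint speeds; "tau": joint torques, N m; "tcp_pos": TCP position; "tool_rot": TCP orientation; "wrist_force": force on the tool from outside, world axes, zero at the start; "wrist_torque": the same for the moment, N m; "finger_gap": finger opening in m; "grasp_force": force on a finger pad.
Only numpy, scipy, OpenCV 4.12 (cv2) and the standard library are available. Lean on these libraries where they do the work, as an engineer would, in place of code of your own. Each camera call takes 0.05 s, during which the arm holds its last target. There are 200 camera calls.

## Working session

There is one attempt and no reset: what is moved stays moved. The work goes in short steps, Python scripts to look and compute and a tool call to move; the robot and the scene stay as the last step left them, time stands still between calls to the robot, and variables do not carry over. Pictures are saved under pics/ and viewed, at most 10 in all, crops included, and the job is handed in when it is done.

Besides the shell and the picture viewer there is one more tool, called after ">>>" as name([rows], argument=value, ...), one row to a line, values as JSON. play_rows: Moves the arm, as the interface text tells. Its arguments: {"type":"object","properties":{"travel":{"type":"array","items":{"type":"array","items":{"type":"number"}}},"turn":{"type":"array","items":{"type":"number"}},"fingers":{"type":"array","items":{"type":"number"}}},"required":["travel","turn","fingers"]}

```bash
mkdir -p pics; python3 - <<'E'
from plant import r
import cv2
for n in("scene","top"):
    im=r.capture(n); cv2.imwrite(f"pics/{n}0.png",im[:,:,::-1]); m=r.camera_model(n); print(n,m)
s=r.state();print({k:s[k] for k in("clock","tcp_pos","tool_rot","wrist_force","finger_gap")})
E
```

```text
scene {'K': array([[469.7102408 ,   0.        , 255.53951053],
       [  0.        , 469.7102408 , 186.86615753],
       [  0.        ,   0.        ,   1.        ]]), 'distortion': array([0.06012777, 0.        , 0.        , 0.        , 0.        ]), 'R': array([[-0.88229128,  0.47057307, -0.0110942 ],
       [ 0.30882552,  0.56091705, -0.76811384],
       [-0.35523077, -0.68112631, -0.64021719]]), 't': array([ 0.5242862 , -0.12346047,  1.07697691])}
top {'K': array([[498.00147743,   0.        , 254.21569436],
       [  0.        , 498.00147743, 192.51836567],
       [  0.        ,   0.        ,   1.        ]]), 'distortion': array([0.04066827, 0.        , 0.        , 0.        , 0.        ]), 'R': array([[ 0.01130406, -0.99984427, -0.0135518 ],
       [-0.99658869, -0.01015717, -0.0819013 ],
       [ 0.0817509 ,  0.01443139, -0.99654831]]), 't': array([-0.02603979,  0.57560587,  1.07187712])}
{'clock': 0.1, 'tcp_pos': array([0.18266663, 0.544542  , 0.19755202]), 'tool_rot': array([ 1.61185098e-01,  9.86923771e-01, -8.82460107e-04, -2.36562884e-04]), 'wrist_force': array([-0.21142244,  0.52454173, -0.38421629]), 'finger_gap': 0.08545647294295583}
```

View pics/top0.png

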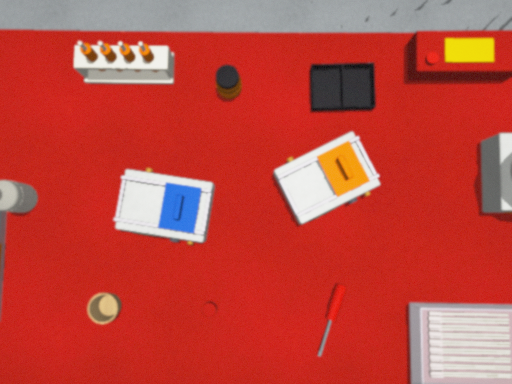

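View pics/scene0.png

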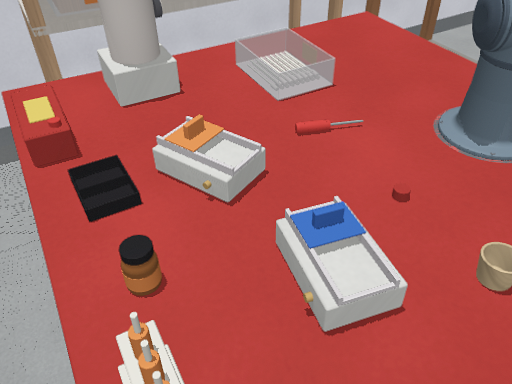

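The top view has the orange dispenser centred near (327,177) with its cover toward image right, and the blue one near (165,206). The arm is clear of both. I'll enlarge a crop of the orange one.

```bash
python3 - <<'E'
import cv2
im=cv2.imread("pics/top0.png")
c=im[125:230,262:390]; cv2.imwrite("pics/crop1.png",cv2.resize(c,None,fx=5.5,fy=5.5,interpolation=cv2.INTER_CUBIC))
E
```

```text
(no output)
```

View pics/crop1.png

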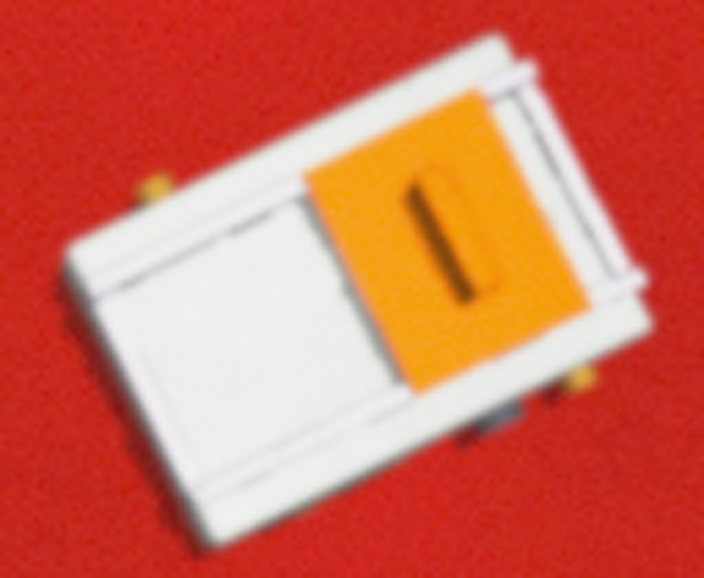

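The crop shows the box top corners at (500,33), (67,245), (213,548), (652,325), and the plate corners at (480,90), (305,175), (415,392), (590,305). I'll fit the pose and travel to these.

```bash
cat >h.py <<'E'
import numpy as np,cv2
from plant import r
from scipy.spatial.transform import Rotation as Ro
from scipy.optimize import least_squares
def proj(n,X):
    m=r.camera_model(n)
    return cv2.projectPoints(np.float64(X).reshape(-1,1,3),cv2.Rodrigues(m["R"])[0],m["t"],m["K"],m["distortion"])[0].reshape(-1,2)
def dw(P,p): # dispenser->world
    c,s=np.cos(p[2]),np.sin(p[2]); P=np.atleast_2d(P)
    return np.c_[p[0]+c*P[:,0]-s*P[:,1],p[1]+s*P[:,0]+c*P[:,1],P[:,2]]
def goal(p,P,yaw_extra=0):
    """shift in tool axes (cm), and turn (deg) to put TCP at dispenser point P with tool y along dispenser y"""
    s=r.state();R=Ro.from_quat(s["tool_rot"]).as_matrix()
    d=R.T@(dw(P,p)[0]-s["tcp_pos"])*100
    yd=R.T@np.r_[-np.sin(p[2]),np.cos(p[2]),0]
    a=np.degrees(np.arctan2(-yd[0],yd[1])); a=(a+90)%180-90
    dl=dw([[0,0,0]],p)[0]
    c,sn=np.cos(p[2]),np.sin(p[2]); t=s["tcp_pos"]-np.r_[p[:2],0]
    print("clock",s["clock"],"tcp(disp) mm",np.round(1000*np.r_[c*t[0]+sn*t[1],-sn*t[0]+c*t[1],t[2]],1),"F",np.round(s["wrist_force"],1),"gap",s["finger_gap"],"q",np.round(s["joint_positions"],2))
    print("shift cm",d.round(2),"turn deg",round(a,1))
E
python3 - <<'E'
from h import *
px=np.array([[500,33],[67,245],[213,548],[652,325],[480,90],[305,175],[415,392],[590,305]])
px=(px+.5)/5.5-.5+[262,125]
def pts(s):
    y=-.045+s
    return np.array([[.065,-.095,.06],[.065,.095,.06],[-.065,.095,.06],[-.065,-.095,.06],[.048,y-.038,.082],[.048,y+.038,.082],[-.048,y+.038,.082],[-.048,y-.038,.082]])
f=lambda v:(proj("top",dw(pts(v[3]),v))-px).ravel()
o=least_squares(f,[.55,-.15,.4,.005],loss='soft_l1')
print(o.x,np.degrees(o.x[2]),f(o.x).reshape(-1,2).round(1))
p=o.x; np.save("p.npy",p)
print("fin",dw([0,-.045+p[3],.1],p),"aside",dw([0,.04,.1],p),np.hypot(*dw([0,-.045,.1],p)[0,:2]))
# overlay check in scene
im=cv2.imread("pics/scene0.png")
F=[[a,-.045+p[3]+b,.112] for a in(-.025,.025) for b in(-.006,.006)]
for q in proj("scene",dw(np.r_[pts(p[3]),F],p)): cv2.circle(im,tuple(int(v*16) for v in q),16,(255,0,0),-1,shift=4)
cv2.imwrite("pics/ov.png",cv2.resize(im[100:210,140:280],None,fx=5,fy=5))
goal(p,[0,-.045+p[3],.2]); print(Ro.from_quat(r.state()["tool_rot"]).as_matrix().round(3))
E
```

```text
[ 0.60801117 -0.17382678  0.46979419  0.01025291] 26.91722444470035 [[ 0.1 -0.6]
 [-0.9  0.2]
 [ 0.  -0.2]
 [ 0.6  0.6]
 [-0.2 -1.2]
 [-0.9 -0.6]
 [ 0.1  1. ]
 [ 1.   0.6]]
fin [[ 0.62374127 -0.20480942  0.1       ]] aside [[ 0.58990306 -0.13816032  0.1       ]] 0.6638073499247434
clock 0.1 tcp(disp) mm [-54.1 833.1 197.6] F [-0.2  0.5 -0.4] gap 0.08545647294295583 q [ 1.14  0.38  0.08  1.27 -0.    1.46]
shift cm [-65.66 -57.01  -0.15] turn deg -45.5
[[-0.948  0.318 -0.001]
 [ 0.318  0.948 -0.002]
 [ 0.    -0.002 -1.   ]]
```

View pics/ov.png

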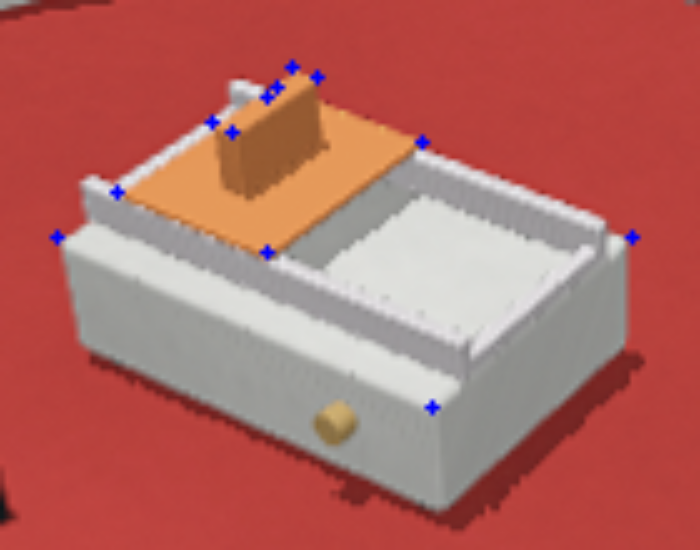

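The pose is consistent in both views to about 2 px: yaw 26.9°, cover 10 mm ajar, fin near (0.624, -0.205). I'll transit at the current height and turn at the end.

>>> play_rows([
  [-3.1,-2.7,0],
  [-6.2,-5.4,0],
  [-9.3,-8.1,0],
  [-12.4,-10.8,0],
  [-15.5,-13.5,0],
], turn=[0,0,0,0,0], fingers=[-1,-1,-1,-1,-1])

```text
clock: 0.52
tcp_pos: [0.2871, 0.3659, 0.1979]
tool_rot: [0.161, 0.987, -0.0, -0.0]
wrist_force: [1.7, -0.6, 0.2]
finger_gap: 0.0854
grasp_force: 0.0
```

>>> play_rows([
  [-3.1,-2.7,0],
  [-6.2,-5.4,0],
  [-9.3,-8.1,0],
  [-12.4,-10.8,0],
  [-15.5,-13.5,0],
], turn=[0,0,0,0,0], fingers=[-1,-1,-1,-1,-1])

```text
clock: 0.93
tcp_pos: [0.3911, 0.1886, 0.1982]
tool_rot: [0.161, 0.987, 0.0, -0.0]
wrist_force: [0.6, 0.7, 0.9]
finger_gap: 0.0854
grasp_force: 0.0
```

>>> play_rows([
  [-3.1,-2.7,0],
  [-6.2,-5.4,0],
  [-9.3,-8.1,0],
  [-12.4,-10.8,0],
  [-15.5,-13.5,0],
], turn=[0,0,0,0,0], fingers=[-1,-1,-1,-1,-1])

```text
clock: 1.35
tcp_pos: [0.4952, 0.0112, 0.1981]
tool_rot: [0.161, 0.987, 0.0, -0.0]
wrist_force: [0.4, 1.8, -0.1]
finger_gap: 0.0853
grasp_force: 0.0
```

```bash
python3 -c "
from h import *
p=np.load('p.npy');goal(p,[0,-.045+p[3],.2])"
```

```text
clock 1.35 tcp(disp) mm [-16.8 216.1 198.1] F [ 0.4  1.8 -0.1] gap 0.08531602120332067 q [-0.11  0.22 -0.14  1.21  0.    0.22]
shift cm [-19.07 -16.38  -0.2 ] turn deg -45.5
```

>>> play_rows([
  [-3.1,-2.7,0],
  [-6.2,-5.4,0],
  [-9.3,-8.1,0],
  [-12.4,-10.7,0],
  [-15.5,-13.3,0],
], turn=[-7,-14,-21,-28,-35], fingers=[-1,-1,-1,-1,-1])

```text
clock: 1.77
tcp_pos: [0.5998, -0.1641, 0.1978]
tool_rot: [-0.146, 0.989, 0.0, -0.0]
wrist_force: [0.9, 0.8, -0.5]
finger_gap: 0.0855
grasp_force: 0.0
```

```bash
python3 -c "
from h import *
p=np.load('p.npy');goal(p,[0,-.045+p[3],.17])"
```

```text
clock 1.7667 tcp(disp) mm [ -2.9  12.4 197.8] F [ 0.9  0.8 -0.5] gap 0.08550338833591153 q [-0.37  0.48  0.23  1.33  0.   -0.66]
shift cm [-1.12 -4.59  2.78] turn deg -10.2
```

>>> play_rows([
  [-0.6,-2.3,1.4],
  [-1.1,-4.6,2.8],
  [-1.1,-4.6,2.8],
  [-1.1,-4.6,2.8],
  [-1.1,-4.6,2.8],
], turn=[-5,-10.2,-10.2,-10.2,-10.2], fingers=[-1,-1,-1,-1,-1])

```text
clock: 2.18
tcp_pos: [0.6226, -0.2025, 0.1701]
tool_rot: [-0.23, 0.973, 0.001, -0.0]
wrist_force: [-0.6, -0.2, -0.9]
finger_gap: 0.0855
grasp_force: 0.0
```

```bash
python3 -c "
from h import *
p=np.load('p.npy');goal(p,[0,-.045+p[3],.088])
a=r.capture('top');b=r.capture('scene')
f=lambda i:cv2.resize(i[::,:,::-1],(400,300),interpolation=cv2.INTER_AREA)
c=lambda i,x,y,w,h:cv2.resize(i[y:y+h,x:x+w,::-1],(400,400),interpolation=cv2.INTER_CUBIC)
cv2.imwrite('pics/c1.png',np.hstack([c(a,262,105,130,130),c(b,140,60,150,150)]))"
```

```text
clock 2.1833 tcp(disp) mm [ -0.  -32.2 170.1] F [-0.6 -0.2 -0.9] gap 0.08545621259163609 q [-0.41  0.56  0.29  1.31  0.   -0.88]
shift cm [-0.01 -0.27  8.21] turn deg -0.3
```

View pics/c1.png

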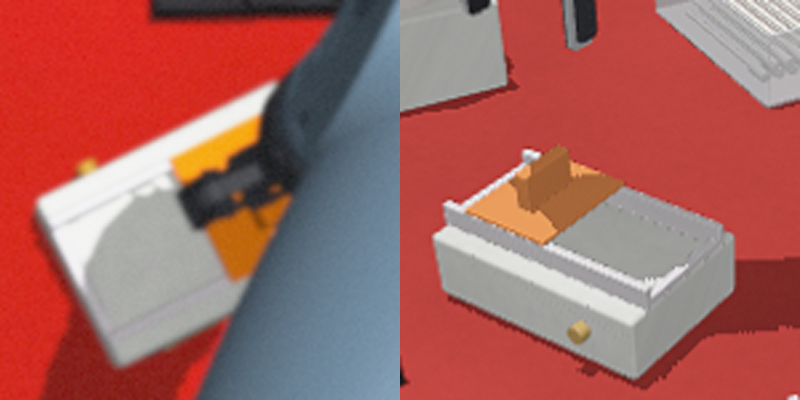

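The gripper straddles the fin along y, with its fingers either side in the scene crop at about (480,5) and (578,40). Next I'll descend and pinch.

>>> play_rows([
  [0,-0.3,2.7],
  [0,-0.3,5.4],
  [0,-0.3,7.4],
  [0,-0.3,8.2],
  [0,-0.3,8.2],
], turn=[0,0,0,0,0], fingers=[-1,-1,-1,-1,-1])

```text
clock: 2.7
tcp_pos: [0.6227, -0.2042, 0.0869]
tool_rot: [-0.231, 0.973, 0.001, -0.001]
wrist_force: [0.1, 0.3, 0.6]
finger_gap: 0.0854
grasp_force: 0.0
```

>>> play_rows([
  [0,0,0],
  [0,0,0],
  [0,0,0],
  [0,0,0],
  [0,0,0],
], turn=[0,0,0,0,0], fingers=[0,0.3,0.5,0.7,1])

```text
clock: 3.12
tcp_pos: [0.6252, -0.2061, 0.0895]
tool_rot: [-0.23, 0.973, -0.001, 0.001]
wrist_force: [-0.1, 0.8, -0.4]
finger_gap: 0.0256
grasp_force: 0.0
```

>>> play_rows([
  [0,0,0],
  [0,0,0],
  [0,0,0],
  [0,0,0],
  [0,0,0],
], turn=[0,0,0,0,0], fingers=[1,1,1,1,1])

```text
clock: 3.53
tcp_pos: [0.6244, -0.2058, 0.0883]
tool_rot: [-0.23, 0.973, 0.0, -0.0]
wrist_force: [-0.1, -0.0, 0.1]
finger_gap: 0.0
grasp_force: 0.0
```

```bash
python3 -c "
from h import *
p=np.load('p.npy');goal(p,[0,.04,.088])"
```

```text
clock 3.5333 tcp(disp) mm [  0.2 -36.   88.3] F [-0.1 -0.   0.1] gap 2.4445339199863714e-05 q [-0.41  0.59  0.14  1.12  0.   -0.88]
shift cm [0.05 7.6  0.03] turn deg -0.3
```

The gap closed to 0, so the fin isn't between the pads. I'll look before doing anything else.

```bash
python3 -c "
from h import *
a=r.capture('top');b=r.capture('scene')
c=lambda i,x,y,w,h:cv2.resize(i[y:y+h,x:x+w,::-1],(400,400),interpolation=cv2.INTER_CUBIC)
cv2.imwrite('pics/c2.png',np.hstack([c(a,262,105,130,130),c(b,140,90,120,120)]))"
```

```text
(no output)
```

View pics/c2.png

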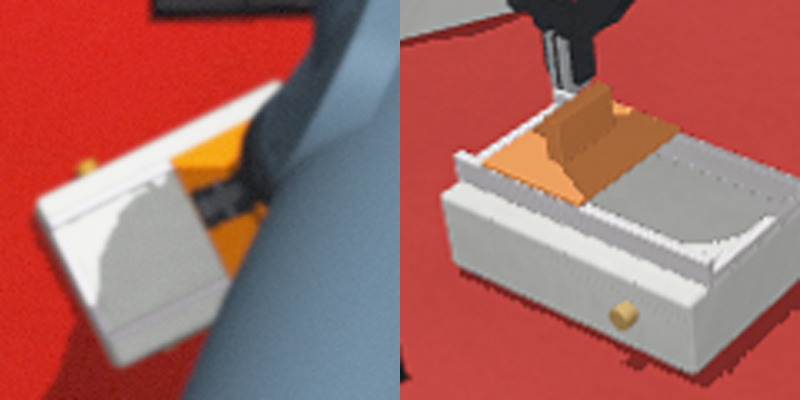

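In the scene crop the shut fingertips (570,95) sit beyond the fin's -x end. I'll compare with where the TCP should project and triangulate the fin top from both views.

```bash
python3 -c "
from h import *
p=np.load('p.npy');T=r.state()['tcp_pos']
print('tcp proj scene',proj('scene',T),'top',proj('top',T), 'top+0.07',proj('top',T+[0,0,.07]))
print('fin ends scene',proj('scene',dw([[.025,-.035,.112],[-.025,-.035,.112],[.025,-.035,.082],[-.025,-.035,.082]],p)))
print('corners z60 scene',proj('scene',dw([[.065,-.095,.06],[.065,.095,.06],[-.065,.095,.06],[-.065,-.095,.06],[.065,-.095,0],[.065,.095,0]],p)))
b=r.capture('scene')[85:170,150:270,::-1]
cv2.imwrite('pics/c3.png',cv2.resize(b,None,fx=6.5,fy=6.5,interpolation=cv2.INTER_CUBIC))"
```

```text
tcp proj scene [[193.15587466 129.77988644]] top [[343.90274407 167.47967775]] top+0.07 [[349.93472175 162.68629684]]
fin ends scene [[183.8482103  125.34349836]
 [200.62769491 114.13233815]
 [185.53433951 138.34586318]
 [201.91857393 126.94202866]]
corners z60 scene [[150.69887913 147.31829059]
 [225.91063541 181.03741175]
 [265.78373694 147.11207978]
 [193.41080882 118.86207309]
 [155.18327352 171.01376829]
 [227.52764028 205.44524484]]
```

View pics/c3.png

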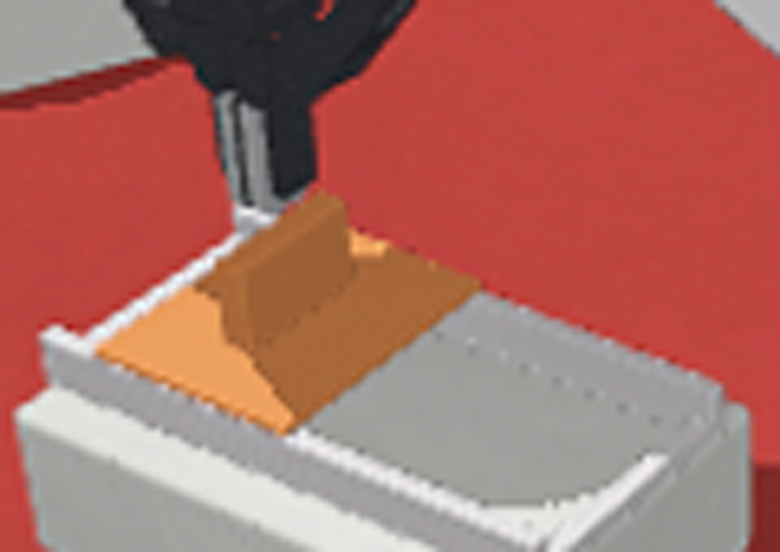

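```bash
python3 -c "
from h import *
p=np.load('p.npy')
for y in(.008,.014,.020): print('open tip z',y,[(z,proj('scene',dw([0,y,z],p)).round(1).tolist()) for z in(.170,.183,.20,.215)])
print('shut',[(z,proj('scene',dw([0,-.036,z],p)).round(1).tolist()) for z in(.088,.1,.115,.12)])
print('post',proj('scene',dw([[-.043,-.095,.078],[.043,-.095,.078]],p)).round(1).tolist())
b=r.capture('scene');a=r.capture('top')
print('moved gripper top px dark cols', r.state()['tcp_pos'])
"
```

```text
open tip z 0.008 [(0.17, [[207.0, 99.5]]), (0.183, [[206.5, 93.1]]), (0.2, [[205.7, 84.6]]), (0.215, [[205.0, 76.9]])]
open tip z 0.014 [(0.17, [[209.6, 100.4]]), (0.183, [[209.0, 94.0]]), (0.2, [[208.3, 85.5]]), (0.215, [[207.6, 77.8]])]
open tip z 0.02 [(0.17, [[212.1, 101.3]]), (0.183, [[211.6, 94.9]]), (0.2, [[210.9, 86.4]]), (0.215, [[210.3, 78.7]])]
shut [(0.088, [[193.2, 129.9]]), (0.1, [[192.6, 124.7]]), (0.115, [[191.8, 118.2]]), (0.12, [[191.6, 116.0]])]
post [[185.8, 116.1], [157.1, 134.7]]
moved gripper top px dark cols [ 0.6244831  -0.20585176  0.08834491]
```

The open tips appeared about 32 mm higher than predicted and the shut tips about 30 mm higher. So the real fingertips seem to be about 30 mm above the reported TCP, and they closed just above the fin. I'll open, then descend in small steps while watching the force.

>>> play_rows([
  [0,0,0],
  [0,0,0],
  [0,0,0],
  [0,0,0],
  [0,0,0],
], turn=[0,0,0,0,0], fingers=[-1,-1,-1,-1,-1])

```text
clock: 4.2
tcp_pos: [0.6245, -0.2058, 0.0884]
tool_rot: [-0.23, 0.973, 0.0, 0.0]
wrist_force: [-0.3, -0.3, 0.3]
finger_gap: 0.0605
grasp_force: 0.0
```

>>> play_rows([
  [0,0,0.3],
  [0,0,0.6],
  [0,0,0.9],
  [0,0,1.2],
  [0,0,1.4],
], turn=[0,0,0,0,0], fingers=[-1,-1,-1,-1,-1])

```text
clock: 4.62
tcp_pos: [0.6241, -0.2057, 0.0736]
tool_rot: [-0.23, 0.973, 0.0, -0.0]
wrist_force: [-0.4, -0.2, 0.4]
finger_gap: 0.0854
grasp_force: 0.0
```

>>> play_rows([
  [0,0,0.2],
  [0,0,0.4],
  [0,0,0.6],
  [0,0,0.6],
], turn=[0,0,0,0], fingers=[-1,-1,-1,-1])

```text
clock: 4.95
tcp_pos: [0.6242, -0.2057, 0.0678]
tool_rot: [-0.23, 0.973, 0.0, -0.0]
wrist_force: [0.3, 0.9, -0.8]
finger_gap: 0.0855
grasp_force: 0.0
```

>>> play_rows([
  [0,0,0.2],
  [0,0,0.4],
  [0,0,0.5],
  [0,0,0.5],
], turn=[0,0,0,0], fingers=[-1,-1,-1,-1])

```text
clock: 5.28
tcp_pos: [0.6243, -0.2057, 0.0631]
tool_rot: [-0.23, 0.973, 0.0, -0.0]
wrist_force: [-0.3, -0.1, 0.0]
finger_gap: 0.0854
grasp_force: 0.0
```

```bash
python3 -c "
from h import *
p=np.load('p.npy');goal(p,[0,.04,.06])
b=r.capture('scene')[75:165,150:270,::-1]
cv2.imwrite('pics/c4.png',cv2.resize(b,None,fx=6.5,fy=6.5,interpolation=cv2.INTER_CUBIC))"
```

```text
clock 5.2833 tcp(disp) mm [  0.1 -35.8  63.1] F [-0.3 -0.1  0. ] gap 0.08542487917675214 q [-0.41  0.61  0.1   1.06  0.   -0.88]
shift cm [0.04 7.58 0.31] turn deg -0.3
```

View pics/c4.png

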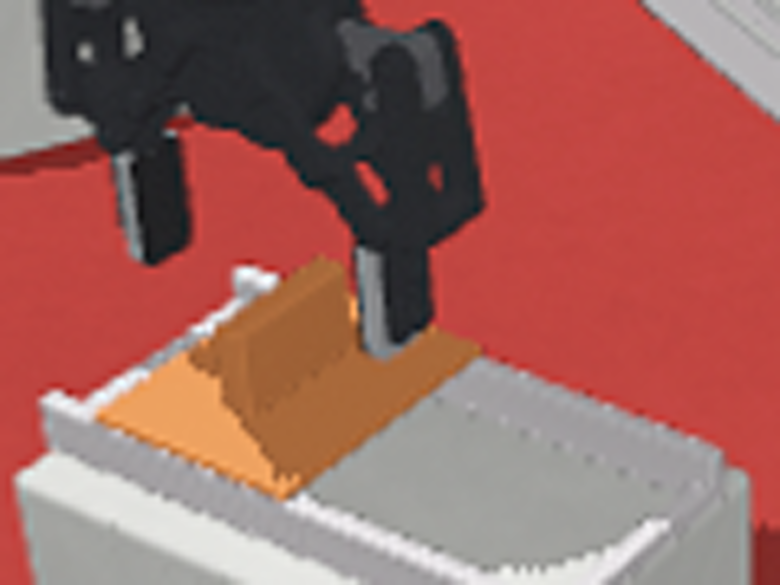

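The near fingertip is at (390,352), px (210,129), which is z ≈ 105 mm. The far fingertip is above the rail end. That confirms the offset, and the fin is between the fingers. I'll go down 5 mm more and close.

>>> play_rows([
  [0,0,0.3],
  [0,0,0.5],
  [0,0,0.5],
  [0,0,0.5],
  [0,0,0.5],
], turn=[0,0,0,0,0], fingers=[-0.5,0,0.2,0.3,0.3])

```text
clock: 5.75
tcp_pos: [0.6245, -0.2058, 0.0583]
tool_rot: [-0.23, 0.973, 0.0, -0.0]
wrist_force: [0.4, -0.4, -0.3]
finger_gap: 0.0301
grasp_force: 0.0
```

>>> play_rows([
  [0,0,0],
  [0,0,0],
  [0,0,0],
  [0,0,0],
  [0,0,0],
], turn=[0,0,0,0,0], fingers=[0.5,0.6,0.7,0.8,1])

```text
clock: 6.17
tcp_pos: [0.6245, -0.2056, 0.0587]
tool_rot: [-0.231, 0.973, 0.0, 0.0]
wrist_force: [-1.8, 1.9, 2.1]
finger_gap: 0.0107
grasp_force: 59.8
```

>>> play_rows([
  [0,0,0],
  [0,0,0],
  [0,0,0],
], turn=[0,0,0], fingers=[1,1,1])

```text
clock: 6.42
tcp_pos: [0.6246, -0.2058, 0.0587]
tool_rot: [-0.231, 0.973, -0.0, 0.0]
wrist_force: [-1.7, 0.3, 3.4]
finger_gap: 0.0105
grasp_force: 60.0
```

```bash
python3 -c "
from h import *
p=np.load('p.npy');goal(p,[0,.04,.058])"
```

```text
clock 6.4167 tcp(disp) mm [  0.3 -36.   58.7] F [-1.7  0.3  3.4] gap 0.010487188434898903 q [-0.41  0.61  0.09  1.05  0.   -0.88]
shift cm [0.06 7.6  0.07] turn deg -0.3
```

The fin is gripped. Now I'll slide it aside, approaching the stop gently.

>>> play_rows([
  [0,1.6,0],
  [0,3.4,0],
  [0,5.2,0],
  [0,6.6,0],
  [0,7.2,0],
], turn=[0,0,0,0,0], fingers=[1,1,1,1,1])

```text
clock: 6.83
tcp_pos: [0.5914, -0.1413, 0.0587]
tool_rot: [-0.231, 0.973, -0.001, -0.0]
wrist_force: [-2.2, -2.4, 2.5]
finger_gap: 0.0104
grasp_force: 60.1
```

>>> play_rows([
  [0,0.2,0],
  [0,0.4,0],
  [0,0.4,0],
], turn=[0,0,0], fingers=[1,1,1])

```text
clock: 7.08
tcp_pos: [0.5901, -0.1387, 0.0586]
tool_rot: [-0.23, 0.973, -0.0, -0.0]
wrist_force: [-4.3, -2.8, 7.4]
finger_gap: 0.0107
grasp_force: 60.7
```

```bash
python3 -c "
from h import *
p=np.load('p.npy');goal(p,[0,.04,.058])"
```

```text
clock 7.0833 tcp(disp) mm [-0.  39.4 58.6] F [-4.3 -2.8  7.4] gap 0.010691001537711723 q [-0.33  0.51 -0.08  0.98 -0.   -0.8 ]
shift cm [-0.    0.06  0.06] turn deg -0.3
```

>>> play_rows([
  [0,0.2,0],
  [0,0.2,0],
], turn=[0,0], fingers=[1,1])

```text
clock: 7.25
tcp_pos: [0.5894, -0.1372, 0.0586]
tool_rot: [-0.23, 0.973, -0.001, -0.0]
wrist_force: [-4.7, -1.7, 5.8]
finger_gap: 0.0107
grasp_force: 60.7
```

>>> play_rows([
  [0,0.2,0],
  [0,0.2,0],
], turn=[0,0], fingers=[1,1])

```text
clock: 7.42
tcp_pos: [0.5894, -0.1373, 0.0587]
tool_rot: [-0.23, 0.973, -0.002, -0.0]
wrist_force: [-1.6, -7.3, 3.1]
finger_gap: 0.0106
grasp_force: 60.2
```

```bash
python3 -c "
from h import *
p=np.load('p.npy');goal(p,[0,.04,.058])"
```

```text
clock 7.4167 tcp(disp) mm [-0.1 41.  58.7] F [-1.6 -7.3  3.1] gap 0.010579449330224597 q [-0.33  0.51 -0.09  0.97 -0.   -0.79]
shift cm [-0.01 -0.1   0.07] turn deg -0.4
```

>>> play_rows([
  [0,0.2,0],
  [0,0.2,0],
  [0,0.2,0],
], turn=[0,0,0], fingers=[1,1,1])

```text
clock: 7.67
tcp_pos: [0.5894, -0.1373, 0.0587]
tool_rot: [-0.229, 0.973, -0.004, 0.0]
wrist_force: [0.3, -11.0, 0.4]
finger_gap: 0.0106
grasp_force: 60.0
```

```bash
python3 -c "
from h import *
p=np.load('p.npy');goal(p,[0,.04,.058])"
```

```text
clock 7.6667 tcp(disp) mm [-0.1 41.  58.7] F [  0.3 -11.    0.4] gap 0.010624545526930908 q [-0.33  0.51 -0.09  0.97 -0.01 -0.79]
shift cm [-0.01 -0.1   0.07] turn deg -0.4
```

The cover is at the stop: position steady at y = 41.0 in my frame with force at 11 N, so my frame has a 1 mm y bias. I'll release, rise, shut the fingers and move over the button.

>>> play_rows([
  [0,-0.3,0],
  [0,-0.3,0],
  [0,-0.3,0],
  [0,-0.3,0],
  [0,-0.3,0],
], turn=[0,0,0,0,0], fingers=[0,0,0,0,0])

```text
clock: 8.08
tcp_pos: [0.589, -0.1348, 0.0581]
tool_rot: [-0.231, 0.973, 0.0, 0.0]
wrist_force: [0.3, -0.3, 0.4]
finger_gap: 0.0428
grasp_force: 0.0
```

>>> play_rows([
  [0,0,-1.5],
  [0,0,-3.5],
  [0,0,-5.5],
  [0,0,-5.5],
  [0,0,-5.5],
], turn=[0,0,0,0,0], fingers=[0,0,0,0.5,1])

```text
clock: 8.5
tcp_pos: [0.5904, -0.1353, 0.1146]
tool_rot: [-0.231, 0.973, -0.001, 0.001]
wrist_force: [-1.2, -1.0, -0.3]
finger_gap: 0.0193
grasp_force: 0.0
```

>>> play_rows([
  [0,-2.5,0],
  [0,-5.0,0],
  [0,-7.5,0],
  [0,-8.5,0],
  [0,-8.5,0],
], turn=[0,0,0,0,0], fingers=[1,1,1,1,1])

```text
clock: 8.92
tcp_pos: [0.6272, -0.213, 0.1113]
tool_rot: [-0.229, 0.973, 0.0, -0.001]
wrist_force: [-0.1, 1.0, 0.3]
finger_gap: 0.0003
grasp_force: 0.0
```

```bash
python3 -c "
from h import *
p=np.load('p.npy');goal(p,[0,-.044,.055])
a=r.capture('top');b=r.capture('scene')
c=lambda i,x,y,w,h:cv2.resize(i[y:y+h,x:x+w,::-1],(400,400),interpolation=cv2.INTER_CUBIC)
cv2.imwrite('pics/c5.png',np.hstack([c(a,262,115,120,120),c(b,150,75,120,120)]))"
```

```text
clock 8.9167 tcp(disp) mm [ -0.7 -43.6 111.3] F [-0.1  1.   0.3] gap 0.0002599246659985167 q [-0.42  0.59  0.2   1.18 -0.   -0.89]
shift cm [-0.07 -0.04  5.63] turn deg -0.4
```

View pics/c5.png

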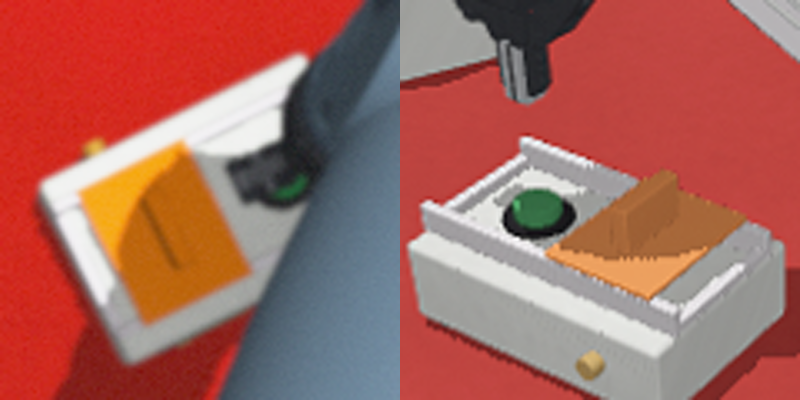

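The button is exposed, with its top at crop (538,205), and the cover is at the far end. The shut fingertips at (525,100) are directly above the button. Next I'll descend and press while watching force.

>>> play_rows([
  [0,0,2.5],
  [0,0,4.5],
  [0,0,5.5],
  [0,0,6.0],
  [0,0,6.0],
], turn=[0,0,0,0,0], fingers=[1,1,1,1,1])

```text
clock: 9.43
tcp_pos: [0.6257, -0.2098, 0.0519]
tool_rot: [-0.231, 0.973, 0.001, -0.001]
wrist_force: [-0.7, 0.2, 0.1]
finger_gap: 0.0003
grasp_force: 0.0
```

>>> play_rows([
  [0,0,0.3],
  [0,0,0.6],
  [0,0,0.6],
], turn=[0,0,0], fingers=[1,1,1])

```text
clock: 9.68
tcp_pos: [0.6276, -0.2113, 0.0479]
tool_rot: [-0.23, 0.973, -0.0, 0.0]
wrist_force: [-1.1, -0.2, -1.1]
finger_gap: -0.0002
grasp_force: 0.0
```

>>> play_rows([
  [0,0,0.2],
  [0,0,0.4],
  [0,0,0.4],
], turn=[0,0,0], fingers=[1,1,1])

```text
clock: 9.93
tcp_pos: [0.6271, -0.2112, 0.0432]
tool_rot: [-0.23, 0.973, 0.0, -0.0]
wrist_force: [-0.8, 0.6, -0.6]
finger_gap: 0.0002
grasp_force: 0.0
```

>>> play_rows([
  [0,0,0.2],
  [0,0,0.4],
  [0,0,0.4],
], turn=[0,0,0], fingers=[1,1,1])

```text
clock: 10.18
tcp_pos: [0.6275, -0.2114, 0.0394]
tool_rot: [-0.23, 0.973, -0.0, 0.0]
wrist_force: [-0.7, -0.0, 1.0]
finger_gap: 0.0004
grasp_force: 1.0
```

>>> play_rows([
  [0,0,0.2],
  [0,0,0.3],
  [0,0,0.3],
], turn=[0,0,0], fingers=[1,1,1])

```text
clock: 10.43
tcp_pos: [0.6275, -0.2113, 0.0366]
tool_rot: [-0.23, 0.973, -0.0, 0.0]
wrist_force: [-0.6, -0.0, 3.6]
finger_gap: -0.0002
grasp_force: 1.8
```

```bash
python3 -c "
from h import *
p=np.load('p.npy');goal(p,[0,-.044,.036])"
```

```text
clock 10.4333 tcp(disp) mm [  0.4 -42.3  36.6] F [-0.6 -0.   3.6] gap -0.0001820452040422805 q [-0.42  0.63  0.07  1.01  0.   -0.89]
shift cm [ 0.04 -0.17  0.06] turn deg -0.3
```

>>> play_rows([
  [0,0,0.2],
  [0,0,0.3],
  [0,0,0.3],
], turn=[0,0,0], fingers=[1,1,1])

```text
clock: 10.68
tcp_pos: [0.6276, -0.2114, 0.0351]
tool_rot: [-0.23, 0.973, -0.0, 0.001]
wrist_force: [-1.6, 1.8, 11.1]
finger_gap: 0.0003
grasp_force: 5.4
```

>>> play_rows([
  [0,0,0.2],
  [0,0,0.3],
  [0,0,0.3],
], turn=[0,0,0], fingers=[1,1,1])

```text
clock: 10.93
tcp_pos: [0.6276, -0.2115, 0.0347]
tool_rot: [-0.231, 0.973, -0.001, 0.001]
wrist_force: [-8.8, 2.6, 24.0]
finger_gap: 0.0003
grasp_force: 12.2
```

The button has bottomed out: 24 N with no further travel, about 6 mm from contact. I'll rise and go back above the fin.

>>> play_rows([
  [0,0,-1.0],
  [0,0,-3.0],
  [0,0,-6.0],
  [0,0,-8.2],
  [0,0,-8.2],
], turn=[0,0,0,0,0], fingers=[1,1,1,1,1])

```text
clock: 11.35
tcp_pos: [0.6301, -0.2124, 0.1175]
tool_rot: [-0.23, 0.973, -0.002, 0.003]
wrist_force: [1.1, -1.2, 1.1]
finger_gap: -0.0004
grasp_force: 0.0
```

>>> play_rows([
  [0,2.5,0],
  [0,5.0,0],
  [0,7.5,0],
  [0,8.4,0],
  [0,8.4,0],
], turn=[0,0,0,0,0], fingers=[0,0,0,0,0])

```text
clock: 11.77
tcp_pos: [0.5879, -0.134, 0.1116]
tool_rot: [-0.232, 0.973, 0.001, -0.001]
wrist_force: [-0.0, -0.9, 0.2]
finger_gap: 0.0429
grasp_force: 0.0
```

```bash
python3 -c "
from h import *
p=np.load('p.npy');goal(p,[0,.041,.0585])
a=r.capture('top');b=r.capture('scene')
c=lambda i,x,y,w,h:cv2.resize(i[y:y+h,x:x+w,::-1],(400,400),interpolation=cv2.INTER_CUBIC)
cv2.imwrite('pics/c6.png',np.hstack([c(a,262,115,120,120),c(b,150,75,120,120)]))"
```

```text
clock 11.7667 tcp(disp) mm [  0.   44.6 111.6] F [-0.  -0.9  0.2] gap 0.042901367027510524 q [-0.33  0.47 -0.    1.1   0.   -0.8 ]
shift cm [-0.   -0.37  5.3 ] turn deg -0.1
```

>>> play_rows([
  [0,-0.3,1.5],
  [0,-0.3,3.3],
  [0,-0.3,4.8],
  [0,-0.3,5.3],
  [0,-0.3,5.3],
], turn=[0,0,0,0,0], fingers=[0,0,0,0,0])

```text
clock: 12.28
tcp_pos: [0.5899, -0.1395, 0.0574]
tool_rot: [-0.23, 0.973, 0.001, -0.001]
wrist_force: [0.2, -0.8, -0.1]
finger_gap: 0.0429
grasp_force: 0.0
```

>>> play_rows([
  [0,0,0],
  [0,0,0],
  [0,0,0],
  [0,0,0],
  [0,0,0],
], turn=[0,0,0,0,0], fingers=[0.5,0.7,0.9,1,1])

```text
clock: 12.7
tcp_pos: [0.5918, -0.1392, 0.0607]
tool_rot: [-0.231, 0.973, -0.001, 0.001]
wrist_force: [-0.1, -0.1, 3.7]
finger_gap: 0.0102
grasp_force: 61.5
```

```bash
python3 -c "
from h import *
p=np.load('p.npy');goal(p,[0,-.044,.0585])"
```

```text
clock 12.7 tcp(disp) mm [ 1.2 38.2 60.7] F [-0.1 -0.1  3.7] gap 0.010229144886570935 q [-0.34  0.51 -0.07  0.98 -0.   -0.8 ]
shift cm [ 0.09 -8.22  0.23] turn deg -0.2
```

>>> play_rows([
  [0,-1.8,0],
  [0,-3.8,0],
  [0,-5.8,0],
  [0,-7.2,0],
  [0,-7.9,0],
], turn=[0,0,0,0,0], fingers=[1,1,1,1,1])

```text
clock: 13.12
tcp_pos: [0.6284, -0.2104, 0.0606]
tool_rot: [-0.23, 0.973, -0.0, 0.002]
wrist_force: [0.9, 3.0, 5.1]
finger_gap: 0.0104
grasp_force: 61.7
```

>>> play_rows([
  [0,-0.2,0],
  [0,-0.4,0],
  [0,-0.5,0],
  [0,-0.5,0],
], turn=[0,0,0,0], fingers=[1,1,1,1])

```text
clock: 13.45
tcp_pos: [0.6293, -0.2123, 0.0607]
tool_rot: [-0.231, 0.973, 0.001, 0.001]
wrist_force: [0.5, 3.8, 6.5]
finger_gap: 0.0101
grasp_force: 61.8
```

>>> play_rows([
  [0,-0.2,0],
  [0,-0.2,0],
  [0,-0.2,0],
], turn=[0,0,0], fingers=[1,1,1])

```text
clock: 13.7
tcp_pos: [0.6293, -0.2123, 0.0606]
tool_rot: [-0.231, 0.973, 0.002, 0.001]
wrist_force: [-2.9, 7.8, 9.5]
finger_gap: 0.0106
grasp_force: 62.1
```

```bash
python3 -c "
from h import *
p=np.load('p.npy');goal(p,[0,-.044,.0585])"
```

```text
clock 13.7 tcp(disp) mm [  1.6 -43.9  60.6] F [-2.9  7.8  9.5] gap 0.010585492514192494 q [-0.42  0.62  0.12  1.07  0.   -0.89]
shift cm [ 0.16 -0.01  0.21] turn deg -0.1
```

The fin is home: y = -43.9, exactly 85 mm from the other stop, with the position held and force rising. I'll release and retreat upward.

>>> play_rows([
  [0,0.2,0],
  [0,0.2,0],
  [0,0.2,0],
  [0,0.2,0],
  [0,0.2,0],
], turn=[0,0,0,0,0], fingers=[0,0,0,0,0])

```text
clock: 14.12
tcp_pos: [0.6283, -0.2141, 0.059]
tool_rot: [-0.23, 0.973, 0.0, -0.0]
wrist_force: [-0.5, -0.2, 0.7]
finger_gap: 0.0425
grasp_force: 0.0
```

>>> play_rows([
  [0,0,-1.5],
  [0,0,-4.0],
  [0,0,-7.5],
  [0,0,-10.0],
  [0,0,-12.0],
], turn=[0,0,0,0,0], fingers=[0,0,0,0,0])

```text
clock: 14.53
tcp_pos: [0.6292, -0.2146, 0.1821]
tool_rot: [-0.23, 0.973, -0.001, 0.001]
wrist_force: [0.6, -0.2, 0.4]
finger_gap: 0.0427
grasp_force: 0.0
```

>>> play_rows([
  [4,0,0],
  [8,0,0],
  [12,0,0],
  [16,0,0],
  [16,0,0],
], turn=[0,0,0,0,0], fingers=[0,0,0,0,0])

```text
clock: 14.95
tcp_pos: [0.4791, -0.2878, 0.1789]
tool_rot: [-0.227, 0.974, 0.001, -0.003]
wrist_force: [-0.0, 0.8, 0.7]
finger_gap: 0.0426
grasp_force: 0.0
```

```bash
python3 -c "
from h import *
p=np.load('p.npy');goal(p,[0,-.044,.0585])
a=r.capture('top');b=r.capture('scene')
f=lambda i,w:cv2.resize(i[:,:,::-1],(w,w*3//4),interpolation=cv2.INTER_AREA)
c=lambda i,x,y,w,h:cv2.resize(i[y:y+h,x:x+w,::-1],(400,300),interpolation=cv2.INTER_CUBIC)
cv2.imwrite('pics/c7.png',np.vstack([np.hstack([f(a,400),f(b,400)]),np.hstack([c(b,145,95,132,99),c(b,265,185,160,120)])]))"
```

```text
clock 14.95 tcp(disp) mm [-166.6  -43.2  178.9] F [-0.   0.8  0.7] gap 0.04259227460809913 q [-0.65  0.35 -0.    1.22 -0.   -1.11]
shift cm [-16.71   0.08  11.97] turn deg -0.6
```

View pics/c7.png

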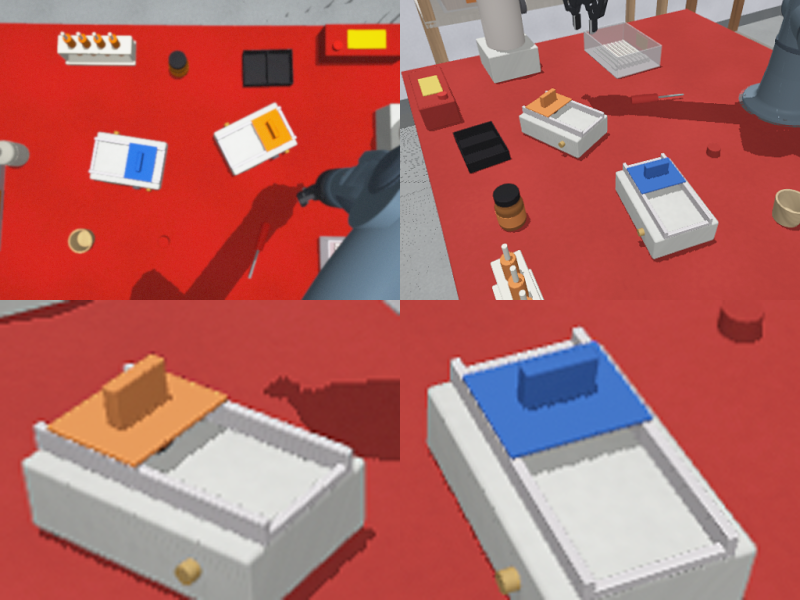

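The orange cover is home, with its fin at (137,390) in the lower-left crop and the plate against the -y end. The blue cover is shut and untouched, and the arm is clear of both dispensers. I'll hand in.

```bash
python3 -c "
from plant import r
print(r.finish_job())"
```

```text
the job is handed in; nothing more can be done
None
```

I slid the orange cover fully aside, pressed the green button to its stop and let it come up, then slid the cover fully home; the blue cover stayed shut and untouched, and the job was handed in at about 15 s.

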